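# Press the lid onto a biscuit tin with the counter lidding press

## Robot

A 6-joint arm with a two-finger parallel gripper is mounted at the origin on the work surface. World frame = base frame: x ahead of the robot, y to its left, z up, the work surface at z = 0. Lengths are in m, angles in rad, forces in N, time in s.
With the tool pointing down it reaches from about 0.3 to 0.775 m from the base axis. Payload 14.6 kg.
Tool frame: the origin (TCP) lies at the very end of the fingers, on their centre line; the grasp point (between the pads) lies 19 mm behind it; z points along the fingers, y is the line along which they close (so a half turn about z gives the same grasp; the last joint's range is limited). The gripper opens to 94 mm and grips with 3 to 60 N. Pads are 16 mm wide; open, the fingers measure 119 mm over their backs; the gripper's body (75 mm by 177 mm) begins 78 mm behind the grasp point.
Start: joints at [1.119, 0.3, 1.521, -0, 1.321, -0.067], TCP at [0.206, 0.51, 0.205] pointing down, gripper open.
Joint ranges: [-3.03, 3.03], [-0.79, 2.21], [0.23, 2.52], [-1.04, 4.18], [0, 3.07], [-2.55, 2.55]. Speed limits (rad/s): [2.22, 2.22, 2.57, 3.14, 3.14, 3.14].

## Interface

Orientations are given as [roll, pitch, yaw] about the fixed x, y, z axes, in that order (R = Rz(yaw) Ry(pitch) Rx(roll)).
In Python, from station import ctrl gives the robot as it stands.
- The arm moves only by the shell command python3 -m pendant 'ROWS' [OPENING] [FORCE]. ROWS is JSON, a list of rows, each a list of 2 entries, a list of its own where there are three numbers: the shift along the world's x, y, z in cm, then the turn about the world's z in rad. A call has 1 to 20 rows; each row shifts and turns the commanded pose from where the row before left it; what a row does not reach is not made up. A row lasts 1/12 s, in which the tool goes at most 41.7 mm and 7.16 degrees, less where a joint would pass 70% of its speed; a pose out of reach is approached as far as the arm can. A call is refused whole if a number of a shift passes 4.17 or a number of a turn 0.125, either way. A call with a gripper value outside its range is refused whole. OPENING is the opening, from 0 (shut) to 1 (fully open), set as the call begins (- or left out, the last holds). The fingers move at their own pace and stop on an object; FORCE is the grip in N (left out, the last holds). Time passes only in rows, so rows that do not move let the fingers close. It gives the time, the measured TCP pose, the force, the opening and the grip force at its end, in the units of the state.
- ctrl.get_obs(): the state, without advancing time (a new reading comes with each control period).
- ctrl.camera(name): name is "scene" or "top" or "wrist"; returns a dict with "color" (384x512x3 uint8, red, green, blue), "intrinsics" (3x3 intrinsics, pixels), "camera_from_world" (4x4, takes a point from world to camera coordinates). Camera axes: x right, y down, z forward; pixel columns grow to the right and rows downward; lengths in m; the calibration is good to about 2 mm. The wrist camera is an equidistant fisheye: a pixel r from the principal point sees the ray r / f radians off the axis. A picture is of the moment at which its call begins. There is no depth.
- ctrl.hand_in(): hands the job in; it is judged then, once.
The state is a dict: "time_s": time; "qpos": joint angles; "joint_vel": joint speeds; "tau": joint torques, N m; "ee_pos": TCP position; "eef_rot": TCP orientation; "force": force on the tool from outside, world axes, zero at the start; "moment": the same for the moment, N m; "grip_width": finger opening in m; "grip_force": force on a finger pad.
Only numpy, scipy, OpenCV 4.12 (cv2) and the standard library are available. Lean on these libraries where they do the work, as an engineer would, in place of code of your own. Each camera call takes 0.05 s, during which the arm holds its last target. There are 200 camera calls.

## Task

The lid of the blue biscuit tin is only resting loosely in place. Raise the press foot fully with the lever bar (black end down), slide the tin in under the foot until it sits against the two stop posts, then lower the foot with the bar (red end down) until the press has driven the lid fully home, and leave it like that. Press the lid only with the press, keep the tin upright and leave the red tin, the jar and the spatula where they are.

Things in the scene. Friction and masses are not known exactly. Their poses are not given: they have to be found in the camera images.
- press: Green lidding press bolted to the counter. Origin: on the counter below the foot's axis, where the tin's centre belongs. Its open front looks along its own -x; z is up. Two steel stop posts (16 mm thick, 55 high) at x +53, y +-64 mm: a tin touching both is centred. An arm runs back from the head to a column (60 mm wide, x +133 to +183, 195 high) on a flange (x +98 to +218, y +-75, 14 high).
- foot_face (a point): Centre of the underside of the press foot, a steel disc of 90 mm diameter, 12 mm thick, 105 mm above the counter when fully raised. The green head nose above it spans, in the press's frame, x -27 to +21, y +-28, z 125 to 185 mm.
- bar (a joint): Angle (rad) of the lever bar: 14 mm steel, turning about the press's x axis on a pivot at x +36, y 0, z 165 mm of press, a 30 mm ball at each end 105 mm from the pivot. 0: foot fully raised, red end 0.6 rad above level; 0.6: level; 1.2: foot fully lowered. The foot sinks 37.5 mm per rad, meets the loose lid at 0.51; the lid is home at 0.72. It stays where left.
- red_ball (a point): Centre of the red ball (30 mm) on the bar's end on the press's -y side. Pushing it down lowers the foot (about 3 N, 8 N while driving the lid).
- black_ball (a point): Centre of the black ball (30 mm) on the bar's end on the press's +y side. Pushing it down raises the foot (about 3 N).
- tin: Blue round biscuit tin with a cream band, 150 mm diameter, 75 mm high, about 0.5 kg, loose on the counter; too wide to grasp. Origin: centre of its underside; z is up.
- lid (a joint): How far (m) the tin's brass press-in lid (124 mm diameter) has been pushed down: 0 loose (its top 86 mm above the counter), 0.008 fully home (its top 78 mm above the counter). Tight fit: it takes about 12 N and stays where pushed.
- red_tin: Bystander: red tin with brass lid, 102 mm diameter, 72 mm high. Origin: centre of its underside.
- jar: Bystander: amber jar with a white cap, 70 mm diameter, 100 mm high. Origin: centre of its underside.
- spatula: Bystander: spatula lying flat, 250 mm long along its x. Origin: near its middle, on the counter.

How it is judged:
On the way, in this order (a step that is already met when the one before it is completed fails the run):
1. the foot is fully raised (bar below 0.15 rad) before the tin is brought under it (value of joint bar below 0.15 rad and horizontal distance between tin and press above 0.06 m), for 0.2 s.
2. the tin stands under the raised foot (bar below 0.4 rad), centred within 8 mm, its lid still loose (horizontal distance between tin and press below 0.008 m and value of joint bar below 0.4 rad and value of joint lid below 0.003 m), for 0.2 s.
At the end, for the whole second after the job is handed in: the lid is home within 1.5 mm (pushed down more than 6.5 mm of 8), the bar is left lowered (above 0.62 rad), the tin is upright, at rest and still centred under the foot within 10 mm, and the robot touches nothing (value of joint lid above 0.0065 m and value of joint bar above 0.62 rad and horizontal distance between tin and press below 0.01 m and angle between tin's own z axis and vertical below 0.05 rad and linear speed of tin below 0.02 m/s and velocity of joint bar below 0.05 rad/s).
It fails at once if the lid is pushed in by anything but the press foot: more than 4 mm down with the bar still above the lid (below 0.5 rad) or the tin more than 15 mm off centre (value of joint lid above 0.004 m and (value of joint bar below 0.5 rad or horizontal distance between tin and press above 0.015 m)).
It fails at once if the tin tips by more than 0.3 rad (angle between tin's own z axis and vertical above 0.3 rad).
It fails at once if the red tin is moved more than 30 mm (distance of red_tin from where it was at the start of the episode above 0.03 m).
It fails at once if the jar is moved more than 30 mm (distance of jar from where it was at the start of the episode above 0.03 m).
It fails at once if the spatula is moved more than 30 mm (distance of spatula from where it was at the start of the episode above 0.03 m).
It also fails if it takes over 67 s, if anything falls off the work surface, if the arm or the gripper's body presses on something with over 40 N, if the wrist force passes 120 N, or if a joint passes its speed limit or range.

## Working session

There is one attempt and no reset: what is moved stays moved. The work goes in short steps, Python scripts to look and compute and a shell command to move; the robot and the scene stay as the last step left them, time stands still between calls to the robot, and variables do not carry over. Pictures are saved under pics/ and viewed, at most 11 in all, crops included, and the job is handed in when it is done.

```bash
mkdir -p pics; python3 - <<'E'
from station import ctrl
import cv2,numpy as np
for n in("top","scene"):
    c=ctrl.camera(n); cv2.imwrite(f"pics/{n}0.png",c["color"][:,:,::-1]); np.savez(f"pics/{n}0.npz",K=c["intrinsics"],T=c["camera_from_world"]); print(n,c["intrinsics"].tolist(),np.round(c["camera_from_world"],3).tolist())
o=ctrl.get_obs();print(o["time_s"],o["ee_pos"],o["eef_rot"],o["grip_width"])
E
```

```text
top [[471.37260788910146, 0.0, 252.28232737605674], [0.0, 471.37260788910146, 199.1158601400749], [0.0, 0.0, 1.0]] [[-0.015, -1.0, -0.005, -0.04], [-0.988, 0.016, -0.151, 0.55], [0.151, 0.003, -0.988, 1.06], [0.0, 0.0, 0.0, 1.0]]
scene [[360.9020197814009, 0.0, 251.55013551096013], [0.0, 360.9020197814009, 192.58468246081628], [0.0, 0.0, 1.0]] [[0.55, 0.835, 0.018, -0.28], [0.643, -0.409, -0.648, -0.269], [-0.534, 0.367, -0.762, 1.232], [0.0, 0.0, 0.0, 1.0]]
0.1 [0.20638579 0.50958572 0.20496801] [-3.14062589e+00 -5.68184871e-05  2.75676485e+00] 0.09364412459163231
```

View pics/top0.png

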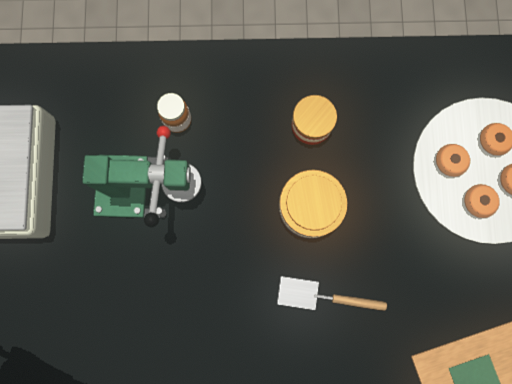

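View pics/scene0.png

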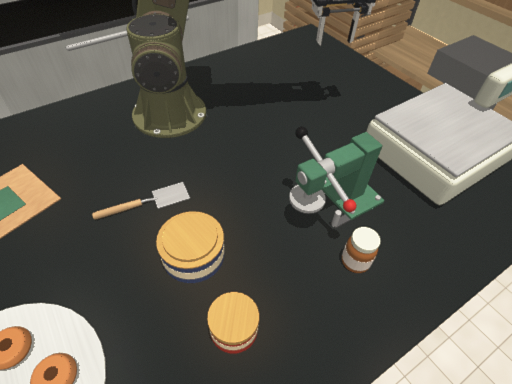

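The top view shows the tin lid at (313,203), the foot disc at (183,183), the red ball at (163,131) and the black ball at (151,218). In the scene view the red ball is at (350,205) and the black ball at (302,132). The press front faces image right, which is world -y.

```bash
cat > h.py <<'E'
import numpy as np,cv2
from scipy.optimize import least_squares
C={n:np.load(f"pics/{n}0.npz") for n in("top","scene")}
def proj(n,p):
    K,T=C[n]["K"],C[n]["T"]; q=T[:3,:3]@p+T[:3,3]; q=K@q; return q[:2]/q[2]
def back(n,uv,z):
    K,T=C[n]["K"],C[n]["T"]; d=T[:3,:3].T@np.linalg.inv(K)@[*uv,1]; o=-T[:3,:3].T@T[:3,3]
    return o+d*(z-o[2])/d[2]
def press_pt(v,p):
    c,s=np.cos(v[2]),np.sin(v[2]); return np.array([v[0]+c*p[0]-s*p[1],v[1]+s*p[0]+c*p[1],p[2]])
def red(v,s=1):
    a=.6-v[3]; return press_pt(v,[.036,-s*.105*np.cos(a),.165+s*.105*np.sin(a)])
def black(v): return red(v,-1)
def blob(img,lo,hi,near,r=25):
    h=cv2.cvtColor(img,cv2.COLOR_RGB2HSV); m=cv2.inRange(h,lo,hi)
    k=np.zeros_like(m); cv2.circle(k,near,r,255,-1); m&=k
    n,l,s,c=cv2.connectedComponentsWithStats(m); i=1+np.argmax(s[1:,4]); return c[i],s[i]
E
python3 - <<'E'
from h import *
im={n:cv2.imread(f"pics/{n}0.png")[:,:,::-1].copy() for n in C}
ob={("top","r"):blob(im["top"],(0,150,90),(6,255,255),(163,131),12)[0],("scene","r"):blob(im["scene"],(0,150,90),(6,255,255),(350,205),12)[0],
 ("top","b"):(151.5,218),("scene","b"):(302.,132.)}
print(ob)
def f(v): return np.concatenate([proj(n,red(v) if k=="r" else black(v))-p for (n,k),p in ob.items()])
s=least_squares(f,[.5,.2,1.57,.5]); v=s.x; print("press",v.round(4),s.fun.round(1)); np.save("v.npy",v)
print("red",red(v),"black",black(v),"foot px",proj("top",press_pt(v,[0,0,.105-.0375*v[3]])))
c,st=blob(im["top"],(12,80,60),(28,255,255),(313,203),45); print(c,st)
print("tin",back("top",c,.084), "scene", end=" ")
c,st=blob(im["scene"],(12,80,60),(28,255,255),(190,240),45); print(c,st,back("scene",c,.084))
print("redtin",back("top",(315,117),.072),"jar",back("top",(171,107),.1),"spat",back("top",(280,292),0),back("top",(385,306),0))
E
```

```text
{('top', 'r'): array([163.05309735, 131.15929204]), ('scene', 'r'): array([349.375     , 205.10833333]), ('top', 'b'): (151.5, 218), ('scene', 'b'): (302.0, 132.0)}
press [0.5881 0.113  1.5303 0.9314] [-0.   0.6  0.4  0.7 -0.4  0.2 -0.4  0.7]
red [0.68880847 0.14491482 0.13083179] black [0.49040072 0.15294599 0.19916821] foot px [181.49106476 181.78899129]
[313.14577939 204.07716209] [ 279  169   69   74 3862]
tin [ 0.52982694 -0.18489331  0.084     ] scene [189.60557514 239.30022429] [ 156  211   69   58 3121] [ 0.54375031 -0.190809    0.084     ]
redtin [ 0.73653546 -0.19786427  0.072     ] jar [0.75647912 0.13358683 0.1       ] spat [ 0.33380227 -0.11031281  0.        ] [ 0.29793157 -0.35535427  0.        ]
```

```bash
python3 -m pendant '[[[0.5,-1.5,1],-0.077],[[1.8,-2.25,1],-0.077],[[1.8,-2.25,1],-0.077],[[1.8,-2.25,1],-0.077],[[1.8,-2.25,1],-0.077],[[1.8,-2.25,0.5],-0.077],[[1.8,-2.25,0],-0.077],[[1.8,-2.25,0],-0.077],[[1.8,-2.25,0],-0.077],[[1.8,-2.25,0],-0.077],[[1.8,-2.25,0],-0.077],[[1.8,-2.25,0],-0.077],[[1.8,-2.25,0],-0.077],[[1.8,-2.25,0],-0.077],[[1.8,-2.25,0],-0.077],[[2.2,-2.6,0],-0.077],[[0,0,0],0],[[0,0,0],0],[[0,0,0],0]]' 0 20
python3 - <<'E'
from station import ctrl
import cv2,numpy as np
for n in("top","wrist"):
    c=ctrl.camera(n); cv2.imwrite(f"pics/{n}1.png",c["color"][:,:,::-1])
a=cv2.imread("pics/top1.png")[60:300,60:400]; cv2.imwrite("pics/c1.png",np.hstack([cv2.resize(a,None,fx=1.2,fy=1.2),cv2.resize(cv2.imread("pics/wrist1.png"),(384,288))]))
E
```

```text
time_s: 1.68
ee_pos: [0.4851, 0.154, 0.2602]
eef_rot: [-3.141, 0.0, 1.526]
force: [-0.6, 0.2, -0.6]
grip_width: 0.0005
grip_force: 0.0
```

View pics/c1.png

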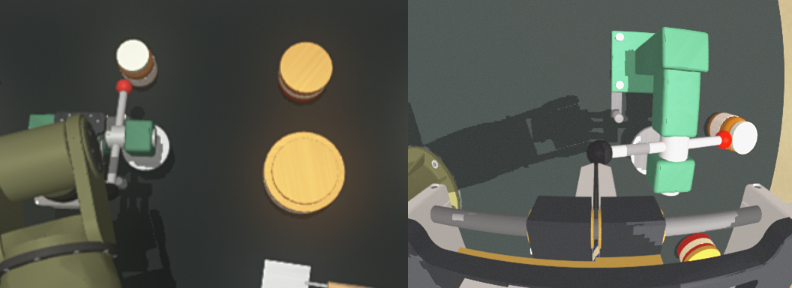

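The wrist view shows the black ball at (600,152), just ahead of the closed fingertips and lined up with them. I'll push down.

```bash
python3 -m pendant '[[[0.2,0,-1.5],0],[[0,0,-1.5],0],[[0,0,-1],0],[[0,0,-0.7],0],[[0,0,-0.8],0],[[0,0,-0.8],0],[[0,0,-0.8],0],[[0,0,-0.8],0],[[0,0,-0.8],0],[[0,0,-0.8],0],[[0.2,0,-0.8],0],[[0.2,0,-0.8],0],[[0.2,0,-0.7],0],[[0.2,0,-0.7],0],[[0.3,0,-0.5],0],[[0.2,0,-0.5],0],[[0.2,0,-0.3],0],[[0,0,0],0],[[0,0,0],0],[[0,0,0],0]]'
python3 - <<'E'
from h import *
from station import ctrl
v=np.load("v.npy")
n="scene";i=ctrl.camera(n)["color"];cv2.imwrite("pics/s2.png",i[:,:,::-1])
i=ctrl.camera("top")["color"];cv2.imwrite("pics/t2.png",i[:,:,::-1])
c,_=blob(i,(0,150,90),(6,255,255),(163,126),18);print(c)
for q in(0,.1,.2,.3):
    v[3]=q;print(q,proj("top",red(v)).round(1),proj("scene",red(v)).round(1))
E
```

```text
time_s: 3.45
ee_pos: [0.5026, 0.1538, 0.1225]
eef_rot: [3.141, -0.0, 1.525]
force: [0.3, 0.6, -0.4]
grip_width: 0.001
grip_force: 0.0
[153.94047619 124.58928571]
0 [153.7 124.2] [355.8 174. ]
0.1 [154.8 123. ] [356.6 178.5]
0.2 [155.9 122.2] [356.9 183. ]
0.3 [157. 122.] [357.  187.1]
```

View pics/s2.png

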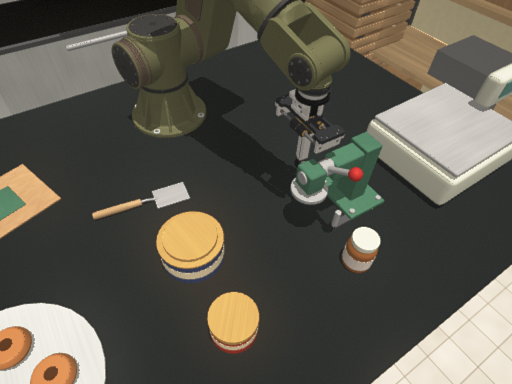

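The scene view shows the red ball at (355,174), which puts the bar at about 0, so the foot is fully raised. Next I'll go behind the tin.

```bash
python3 -m pendant '[[[0,0,3],0],[[0,0,3],0],[[0,-1,2],0],[[0.2,-3.3,0],0],[[0.2,-3.3,0],0],[[0.2,-3.3,0],0],[[0.2,-3.3,0],0],[[0.2,-3.3,0],0],[[0.2,-3.3,0],0],[[0.2,-3.3,0],0],[[0.2,-3.3,0],0],[[0.2,-3.3,0],0],[[0.2,-3.3,0],0],[[0.2,-3.3,0],0],[[0.3,-3.3,0],0],[[0.2,-3.2,0],0],[[0.2,-0.8,0],0],[[0,0,0],0],[[0,0,0],0]]' 0.575 20
python3 - <<'E'
from h import *
from station import ctrl
c=ctrl.camera("wrist");i=c["color"];cv2.imwrite("pics/w3.png",i[:,:,::-1])
K,T=c["intrinsics"],c["camera_from_world"];print(K[0,0])
def pf(p):
    q=T[:3,:3]@p+T[:3,3];t=np.arctan2(np.hypot(q[0],q[1]),q[2]);a=np.arctan2(q[1],q[0]);return np.array([K[0,2]+K[0,0]*t*np.cos(a),K[1,2]+K[1,1]*t*np.sin(a)])
img=i[:,:,::-1].copy()
for z,r in((.075,.075),(.086,.062)):
  for a in np.linspace(0,6.28,60):
    p=pf(np.array([.534+r*np.cos(a),-.186+r*np.sin(a),z]));cv2.circle(img,tuple(int(x) for x in p),1,(255,0,0) if r>.07 else (0,0,255),-1)
cv2.imwrite("pics/w3o.png",img)
E
```

```text
time_s: 5.13
ee_pos: [0.5314, -0.2917, 0.2023]
eef_rot: [-3.141, -0.0, 1.524]
force: [-0.2, -0.1, -0.4]
grip_width: 0.0541
grip_force: 0.0
297.3186396354542
```

View pics/w3o.png

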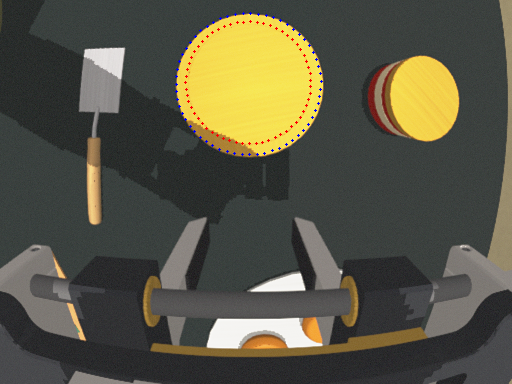

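The tin matches the overlay at (0.534, -0.186). The fingers are centred behind it and clear of the plate, so I'll go down and start pushing.

```bash
python3 -m pendant '[[[0,0,-3.5],0],[[0,0,-3.5],0],[[0,0,-3.5],0],[[0,0,-3.5],0],[[0,0,-2.7],0],[[0,0,0],0],[[0.1,1,0],0],[[0.1,1,0],0],[[0,0.6,0],0],[[0.1,0.6,0],0],[[0.1,0.8,0],0],[[0.2,1,0],0],[[0.2,1,0],0],[[0.2,1,0],0],[[0.2,1,0],0],[[0.2,1,0],0],[[0.2,1,0],0],[[0.2,1,0],0],[[0.2,1,0],0],[[0,0,0],0]]'
cat > tin.py <<'E'
from h import *
from station import ctrl
import sys
def fit(x0):
    i=ctrl.camera("top")["color"];cv2.imwrite("pics/"+sys.argv[1],i[:,:,::-1])
    o=ctrl.get_obs();print(o["ee_pos"].round(4),o["force"].round(1))
    c=proj("top",np.array([*x0,.084])).astype(int);print(blob(i,(12,80,60),(28,255,255),tuple(int(x) for x in c),50))
    m=blob(i,(12,80,60),(28,255,255),tuple(int(x) for x in c),50)[1]
    print(back("top",(m[0]+m[2]/2,m[1]+m[2]/2),.077))
fit([float(a) for a in sys.argv[2:4]])
E
python3 tin.py t4.png .553 -.08
```

```text
time_s: 6.85
ee_pos: [0.5516, -0.17, 0.0352]
eef_rot: [-3.141, -0.001, 1.526]
force: [0.8, 0.8, -0.7]
grip_width: 0.054
grip_force: 0.0
[ 0.5514 -0.1708  0.0351] [-0.  -0.9  0.1]
(array([275.4382819 , 198.82026689]), array([ 236,  152,   81,   93, 4796], dtype=int32))
[ 0.55861717 -0.10373438  0.077     ]
```

View pics/t4.png

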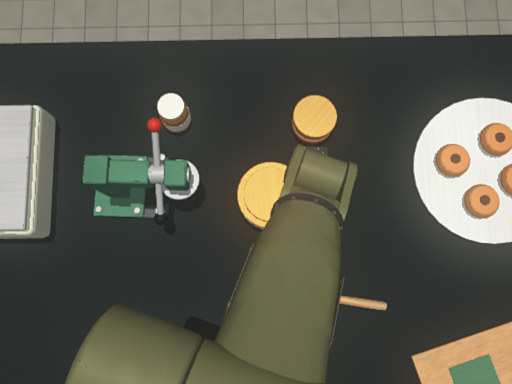

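The tin's left edge is at px 237 and its top at 162, so its centre is about (271,196), or (0.550, -0.092). It is tracking well.

```bash
python3 -m pendant '[[[0.3,0.6,0],0],[[0.3,1,0],0],[[0.3,1,0],0],[[0.3,1,0],0],[[0.3,1,0],0],[[0.3,1,0],0],[[0.3,1,0],0],[[0.3,1,0],0],[[0.2,1,0],0],[[0.2,1,0],0],[[0.1,1,0],0],[[0.1,1,0],0],[[0.04,1,0],0],[[0.04,1,0],0],[[0.04,1,0],0],[[0.04,0.8,0],0],[[0,0,0],0],[[0,0,0],0]]'
python3 - <<'E'
from h import *
from station import ctrl
i=ctrl.camera("top")["color"];cv2.imwrite("pics/t5.png",cv2.resize(i[80:280,60:340,::-1],None,fx=2.5,fy=2.5))
i=ctrl.camera("wrist")["color"];cv2.imwrite("pics/w5.png",i[:,:,::-1])
E
```

```text
time_s: 8.4
ee_pos: [0.5832, -0.0177, 0.0356]
eef_rot: [3.141, -0.0, 1.526]
force: [0.5, -0.7, 0.6]
grip_width: 0.0539
grip_force: 0.0
```

View pics/t5.png

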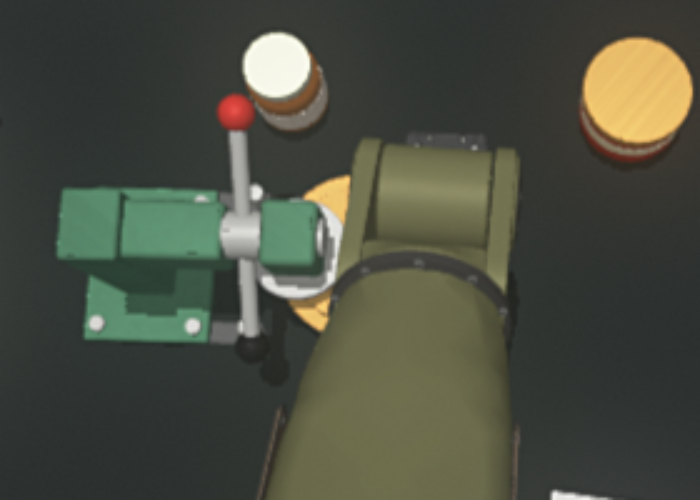

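The tin is entering straight under the foot, with the lid showing at (330,250). I'll continue slowly until it touches the posts.

```bash
python3 -m pendant '[[[0.04,0.8,0],0],[[0.04,0.8,0],0],[[0.04,0.8,0],0],[[0.04,0.8,0],0],[[0.02,0.6,0],0],[[0.02,0.4,0],0],[[0,0.2,0],0],[[0,0.2,0],0],[[0,0.2,0],0],[[0,0,0],0],[[0,0,0],0]]'
python3 - <<'E'
from station import ctrl
import cv2
o=ctrl.get_obs();print(o["force"],o["ee_pos"])
i=ctrl.camera("scene")["color"];cv2.imwrite("pics/s6.png",cv2.resize(i[100:300,230:430,::-1],None,fx=3,fy=3))
E
```

```text
time_s: 9.42
ee_pos: [0.585, 0.0299, 0.0354]
eef_rot: [-3.141, -0.0, 1.525]
force: [0.3, -0.0, 0.1]
grip_width: 0.0537
grip_force: 0.0
[ 0.30253263 -0.03373818  0.12395809] [0.58500613 0.0298946  0.03539432]
```

View pics/s6.png

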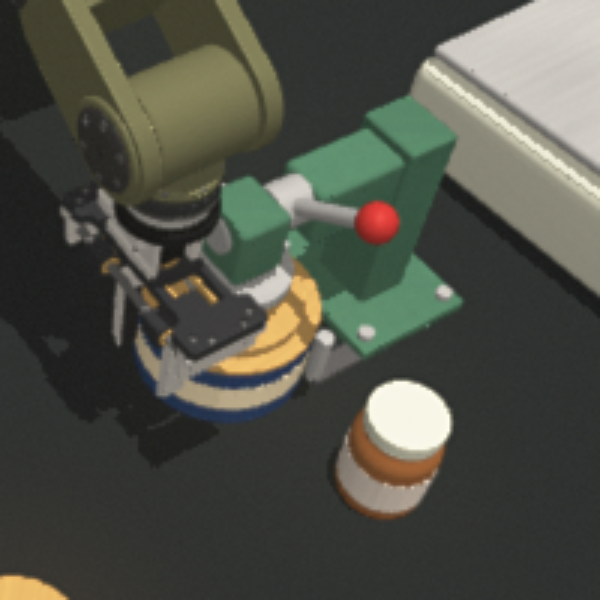

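The tin is almost at the posts and no contact force shows yet.

```bash
python3 -m pendant '[[[0,0.15,0],0],[[0,0.15,0],0],[[0,0.1,0],0],[[0,0,0],0]]'; python3 -m pendant '[[[0,0.15,0],0],[[0,0.1,0],0],[[0,0,0],0]]'
```

```text
time_s: 9.8
ee_pos: [0.5845, 0.0324, 0.0353]
eef_rot: [-3.14, 0.002, 1.524]
force: [-4.6, -13.3, 1.8]
grip_width: 0.0545
grip_force: 5.7
time_s: 10.05
ee_pos: [0.584, 0.033, 0.0353]
eef_rot: [-3.139, 0.005, 1.524]
force: [-9.8, -25.4, 6.2]
grip_width: 0.0542
grip_force: 12.6
```

Firm contact at 25 N. I'll back off and check the centring.

```bash
python3 -m pendant '[[[0,-0.5,0],0],[[0,-1,0],0],[[0,-2,0],0],[[0,-3,0],0],[[0,-3,0],0],[[0,-3,0],0],[[0,-3,0],0],[[0,0,0],0],[[0,0,0],0]]'
python3 - <<'E'
from h import *
from station import ctrl
v=np.load("v.npy")
out=[]
for n,s in(("top",(slice(100,260),slice(100,260))),("scene",(slice(140,300),slice(240,400)))):
    i=ctrl.camera(n)["color"][:,:,::-1].copy();k=4;im=cv2.resize(i,None,fx=k,fy=k,interpolation=cv2.INTER_CUBIC)
    for z,r,col in((.075,.075,(255,0,255)),(.0,.075,(0,255,0))):
        for a in np.linspace(0,6.28,120):
            p=proj(n,np.array([v[0]+r*np.cos(a),v[1]+r*np.sin(a),z]));cv2.circle(im,tuple(int(x*k+k/2-.5) for x in p),0,col,-1)
    for sy in(-1,1):
        for z in(0,.055):
            p=proj(n,press_pt(v,[.053,sy*.064,z]));cv2.circle(im,tuple(int(x*k+1.5) for x in p),2,(255,255,0),-1)
    a,b=s;out.append(cv2.resize(im[a.start*k:a.stop*k,b.start*k:b.stop*k],(400,400)) if 0 else im[a.start*k+80:a.stop*k-80,b.start*k+120:b.stop*k-120])
cv2.imwrite("pics/o7.png",np.hstack(out));print(np.hstack(out).shape)
E
```

```text
time_s: 10.8
ee_pos: [0.5849, -0.12, 0.0353]
eef_rot: [3.142, -0.0, 1.522]
force: [-0.2, -0.1, -0.3]
grip_width: 0.0541
grip_force: 0.0
(480, 800, 3)
```

View pics/o7.png

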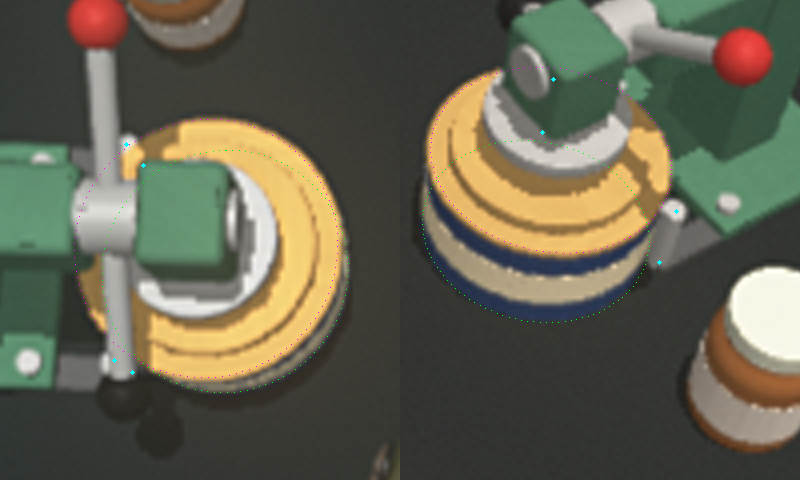

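The overlay circles, drawn at the press centre, match the tin rim in both views and the tin touches the visible post. It is centred to about 2 mm. Now the red ball.

```bash
python3 -m pendant '[[[0,0,3.5],0],[[0,0,4],0],[[0,0,4],0],[[0,0,4],0],[[0,0,4],0],[[0,0,4.1],0],[[1,2.8,0],0],[[1.1,2.9,0],0],[[1.1,3,0],0],[[1.1,3,0],0],[[1.1,3,0],0],[[1.1,3,0],0],[[1.1,3,0],0],[[1.1,3,0],0],[[1.1,2.6,0],0],[[0,0.3,0],0],[[0,0,0],0],[[0,0,0],0]]' 0 20
python3 - <<'E'
from station import ctrl
import cv2,numpy as np
a=ctrl.camera("wrist")["color"];b=ctrl.camera("scene")["color"][100:300,230:430]
cv2.imwrite("pics/w8.png",np.hstack([cv2.resize(a,(440,330)),cv2.resize(b,(330,330))])[:,:,::-1])
E
```

```text
time_s: 12.4
ee_pos: [0.6826, 0.1478, 0.2712]
eef_rot: [-3.141, 0.0, 1.526]
force: [0.2, -0.6, -0.6]
grip_width: 0.0002
grip_force: 0.0
```

View pics/w8.png

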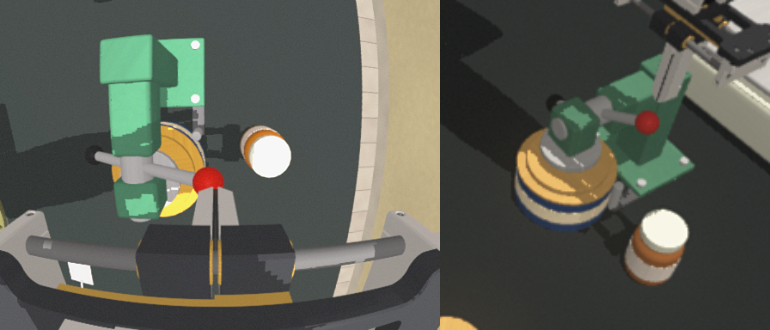

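The red ball at (208,180) lies at the fingertips, slightly inboard as planned. I'll push down.

```bash
python3 -m pendant '[[[-0.1,-0.1,-1.2],0],[[0,0,-1.2],0],[[0,0,-0.8],0],[[0.1,0,-0.6],0],[[0.1,0,-0.6],0],[[0.1,0,-0.6],0],[[0.1,0,-0.6],0],[[0.1,0,-0.6],0],[[0.1,0,-0.6],0],[[0.1,0,-0.6],0],[[0.1,0,-0.6],0],[[0,0,-0.6],0],[[0,0,-0.5],0],[[0,0,-0.4],0],[[0,0,0],0]]'
python3 -m pendant '[[[0,0,-0.3],0],[[0,0,-0.3],0],[[0,0,-0.3],0],[[0,0,0],0]]'
```

```text
time_s: 13.75
ee_pos: [0.6901, 0.1462, 0.1757]
eef_rot: [-3.142, 0.0, 1.525]
force: [1.5, -0.6, 3.1]
grip_width: 0.0006
grip_force: 1.2
time_s: 14.08
ee_pos: [0.6903, 0.1462, 0.1673]
eef_rot: [3.141, -0.0, 1.525]
force: [2.7, -0.5, 3.8]
grip_width: 0.0005
grip_force: 1.9
```

```bash
python3 -m pendant '[[[0,0,-0.2],0],[[0,0,-0.2],0],[[0,0,0],0]]'; python3 -m pendant '[[[0,0,-0.2],0],[[0,0,-0.2],0],[[0,0,0],0]]'
```

```text
time_s: 14.33
ee_pos: [0.6905, 0.1463, 0.1658]
eef_rot: [3.139, -0.0, 1.525]
force: [-3.4, -2.1, 17.6]
grip_width: 0.0004
grip_force: 8.9
time_s: 14.58
ee_pos: [0.6907, 0.1463, 0.1645]
eef_rot: [3.137, -0.001, 1.525]
force: [-10.5, -3.0, 33.4]
grip_width: 0.0004
grip_force: 17.3
```

It has reached a hard stop at 33 N, at about q = 0.73. I'll lift off and check.

```bash
python3 -m pendant '[[[0,0,0.5],0],[[0,0,1],0],[[0,0,2],0],[[0,0,3],0],[[0,0,3],0],[[0,0,3],0],[[0,0,0],0],[[0,0,0],0],[[0,0,0],0]]'
python3 - <<'E'
from h import *
from station import ctrl
v=np.load("v.npy")
for q in(.62,.68,.72,.76): v[3]=q;print(q,proj("scene",red(v)).round(1))
i=ctrl.camera("scene")["color"];print(blob(i,(0,150,90),(6,255,255),(353,200),18)[0])
k=4;n="scene";im=cv2.resize(i[:,:,::-1],None,fx=k,fy=k,interpolation=cv2.INTER_CUBIC)
for z in(.075,0):
    for a in np.linspace(0,6.28,120):
        p=proj(n,np.array([v[0]+.075*np.cos(a),v[1]+.075*np.sin(a),z]));cv2.circle(im,tuple(int(x*k+1.5) for x in p),0,(255,0,255),-1)
cv2.imwrite("pics/o9.png",im[560:1160,960:1560])
E
```

```text
time_s: 15.33
ee_pos: [0.6897, 0.1463, 0.2829]
eef_rot: [-3.139, 0.0, 1.525]
force: [0.5, 0.1, -1.0]
grip_width: 0.0003
grip_force: 0.0
0.62 [354.8 198.5]
0.68 [354.  200.2]
0.72 [353.4 201.3]
0.76 [352.8 202.3]
[352.8030303  200.90909091]
```

View pics/o9.png

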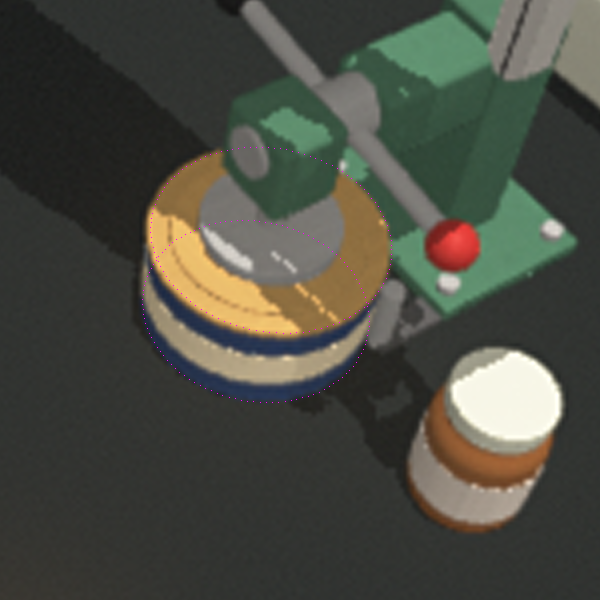

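The foot is down on the lid, which sits flush. The bar is at about 0.72, the tin is centred on the overlay, and the robot is clear, so I'll hand in.

```bash
python3 -c "
from station import ctrl
print(ctrl.hand_in())"
```

```text
the job is handed in; nothing more can be done
None
```

The job is handed in: the press drove the tin's lid home, with the bar left lowered at about 0.72 rad, the tin upright and centred to about 2 mm by the camera check, and the arm clear; the hand-in returned no verdict.

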